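# Seal the dry box with its desiccant canister inside

## Task

Stand the desiccant canister (the aluminium one with the orange grip) upright on the floor of the dry box, let go of it, and then swing the hatch down onto its gasket. Finally turn the T-handle clockwise, fully home, so that the latch draws the hatch tight, and let go; leave the two paint jars standing where they are.

Things in the scene. Friction and masses are not known exactly. Their poses are not given: they have to be found in the camera images.
- drybox: Mint-green open-topped box fixed to the bench, 220 (x) x 180 (y) x 100 mm high, walls 6 mm. Origin: centre of its underside, on the bench. Own y points to the hinge side, -y to the latch side, z up. A curved steel keeper for the latch is inside under the middle of the -y rim, 70 to 96 mm above the bench, reaching 45 mm inwards over own x -17 to 48 mm.
- drybox_floor (a point): Centre of the box's inner floor (upper surface, 6 mm above the bench); inside, the floor measures 208 (x) x 168 (y) mm. Axes as the box.
- hatch_hinge (a point): Middle of the hinge line, 90 mm from the box's centre on its +y side, 104 mm above the bench. Turns with the hatch: own x along the hinge line (parallel to the box's x), own -y along the hatch's underside to its free edge, z its outward normal (up when shut). The hatch is a mint-green 0.35 kg plate, own x -113 to 113, y 3 to -183, z 0 to 12 mm; the T-handle is on its outer face.
- hatch (a joint): Hatch angle in rad: 0 = drawn tight, 0.03 = lying loose on the gasket (5 mm proud at the free edge), 1.57 = upright, stop at 1.75. Starts near upright, held by friction (0.3 N m); below about 0.8 rad it sinks shut slowly by its own weight. If the T-handle is beyond 0.35 rad the latch tongue lands on the keeper and the hatch cannot close.
- thandle_grip (a point): Centre of the white T-handle's bar, on its turning axis: bar 95 mm long, 16 wide, 22 tall, its middle 38 mm above the hatch's outer face (gap under the bar 27 mm), on an 18 mm thick stem. The axis stands 124 mm from the hinge line, so 34 mm from the box's centre to the latch side. Own x along the bar, z along the axis, outward from the hatch (up when shut).
- thandle (a joint): T-handle angle in rad, growing clockwise seen from outside (above). 0 = unlatched, bar parallel to the hinge line; 1.57 = latched, bar square to it; stop at 1.6. Starts at 0 to 0.2. With the hatch down, from about 0.5 to 1.2 rad its tongue draws the hatch down 5 mm against the gasket (up to about 0.25 N m); beyond that it stays by itself.
- canister_mid (a point): Desiccant canister, about 0.18 kg: upright aluminium cylinder 58 mm diameter, 38 mm tall, with an orange grip bar on top 48 mm long, 16 mm wide, 32 mm tall; 70 mm tall in all. This point is on its axis, 35 mm above its underside; the middle of the grip bar is 19 mm higher. Own x runs along the grip bar, z up. Stands on the bench beside the box.
- jar_amber_mid (a point): Bystander: amber glass paint jar, yellow cap, 54 mm diameter, 75 mm tall; point at its centre, half-way up.
- jar_dark_mid (a point): Bystander: green glass paint jar, black cap, 54 mm diameter, 75 mm tall; point at its centre, half-way up.
Not all that is in view belongs to the job. Of the things that look like the part that bears jar_amber_mid, the middle-sized one is meant.

How it is judged:
On the way, in this order (a step that is already met when the one before it is completed fails the run):
1. the canister stands upright on the floor of the dry box, let go (x of canister_mid in the frame of drybox between -0.085 and 0.085 m and y of canister_mid in the frame of drybox between -0.065 and 0.065 m and height (world z) of canister_mid below 0.046 m and angle between canister_mid's own z axis and vertical below 0.15 rad and contact force between the fingers and canister below 0.3 N), for 0.2 s.
2. the hatch is down on its gasket, the T-handle not yet turned (value of joint hatch below 0.05 rad and value of joint thandle below 0.6 rad), for 0.2 s.
3. the T-handle is turned home and the hatch drawn tight (value of joint hatch below 0.012 rad and value of joint thandle above 1.35 rad), for 0.3 s.
At the end, for the whole second after the job is handed in: The hatch is within 0.012 rad of fully tight, the T-handle is past 1.35 rad and at rest, the canister stands upright (within 0.15 rad) on the floor inside the dry box, and both jars stand upright within 30 mm of where they started (all of step 3 and velocity of joint thandle between -0.05 and 0.05 rad/s and x of canister_mid in the frame of drybox between -0.085 and 0.085 m and y of canister_mid in the frame of drybox between -0.065 and 0.065 m and height (world z) of canister_mid below 0.046 m and angle between each of canister_mid, jar_amber_mid, jar_dark_mid's own z axis and vertical below 0.15 rad and distance of each of jar_amber_mid, jar_dark_mid from where it was at the start of the episode below 0.03 m); the robot touches nothing.
It fails at once if a paint jar is pushed more than 30 mm or tipped (distance of any of jar_amber_mid, jar_dark_mid from where it was at the start of the episode above 0.03 m or angle between any of jar_amber_mid, jar_dark_mid's own z axis and vertical above 0.4 rad).
It also fails if it takes over 72 s, if anything falls off the work surface, if the arm or the gripper's body presses on something with over 40 N, if the wrist force passes 120 N, or if a joint passes its speed limit or range.

## Robot

A 6-joint arm with a two-finger parallel gripper is mounted at the origin on the work surface. World frame = base frame: x ahead of the robot, y to its left, z up, the work surface at z = 0. Lengths are in m, angles in rad, forces in N, time in s.
With the tool pointing down it reaches from about 0.375 to 0.9 m from the base axis. Payload 3.1 kg.
Tool frame: the origin (TCP) lies where the fingers leave the gripper's body, on its centre line; the fingertips stand 73 mm ahead of it and the grasp point (between the pads) lies 54 mm ahead of it; z points along the fingers, y is the line along which they close (so a half turn about z gives the same grasp; the last joint's range is limited). The gripper opens to 85 mm and grips with 20 to 120 N. Pads are 22 mm wide; open, the fingers measure 114 mm over their backs; the gripper's body (76 mm by 85 mm) begins 54 mm behind the grasp point. The pads swing forward as they close: fully open they stand 13 mm farther back than shut.
Start: joints at [-1.427, 0.527, 1.433, -0, 1.181, -0.178], TCP at [0.198, -0.593, 0.304] pointing down, gripper open.
Joint ranges: [-3.08, 3.08], [-0.75, 2.2], [0.22, 2.44], [-1.43, 4.57], [0, 2.65], [-2.85, 2.85]. Speed limits (rad/s): [2.79, 2.79, 3.14, 3.14, 3.14, 3.14].

## Interface

Orientations are given as a unit quaternion [x, y, z, w].
In Python, from station import manip gives the robot as it stands.
- The arm moves only by the shell command python3 -m crank 'ROWS' [FORCE]. ROWS is JSON, a list of rows, each an object with "dp": the shift along the tool's x, y, z normalised to -1 to 1, where 1 is 50 cm, a list of three; "delta_rot": the turn, a rotation vector about the tool's x, y, z normalised to -1 to 1, where 1 is 2 pi rad, a list of three; "fingers": the opening, from -1 (shut) to 1 (fully open). A call has 1 to 12 rows; each row shifts and turns the commanded pose from where the row before left it, along the tool's axes as they then stand; what a row does not reach is not made up. A row lasts 1/12 s, in which the tool goes at most 41.7 mm and 7.16 degrees, less where a joint would pass 70% of its speed; a pose out of reach is approached as far as the arm can. A call with a number of a shift or a turn outside -1 to 1 is refused whole. A call with a gripper value outside its range is refused whole. The fingers move at their own pace and stop on an object; FORCE is the grip in N (left out, the last holds). Time passes only in rows, so rows that do not move let the fingers close. It gives the time, the measured TCP pose, the force, the opening and the grip force at its end, in the units of the state.
- manip.sense(): the state, without advancing time (a new reading comes with each control period).
- manip.snapshot(name): name is "scene" or "top" or "wrist"; returns (picture, depth): 420x560x3 uint8, red, green, blue; 420x560 float32, m along the optical axis (not along the pixel's ray), 0 where there is no reading.
- manip.camera_model(name): a dict with "fx", "fy", "cx", "cy" (pixels), "origin" and "attitude" of the camera in the world. Camera axes: x right, y up, looking along -z (the intrinsics and any distortion apply to the point x, -y, -z); pixel columns grow to the right and rows downward; lengths in m; the calibration is good to about 2 mm. A picture is of the moment at which its call begins: read the wrist's pose just before it. camera_model takes no time and is no camera call; for the wrist camera it gives the pose at the moment of the call.
- manip.sign_off(): hands the job in; it is judged then, once.
The state is a dict: "t": time; "q": joint angles; "qd": joint speeds; "tau": joint torques, N m; "tcp_pos": TCP position; "tool_rot": TCP orientation; "force": force on the tool from outside, world axes, zero at the start; "ft_torque": the same for the moment, N m; "finger_gap": opening from 0.0 (shut) to 1.0 (fully open); "gripper_force": force on a finger pad.
Only numpy, scipy, OpenCV 4.12 (cv2) and the standard library are available. Lean on these libraries where they do the work, as an engineer would, in place of code of your own. Each camera call takes 0.05 s, during which the arm holds its last target. There are 200 camera calls.

## Working session

There is one attempt and no reset: what is moved stays moved. The work goes in short steps, Python scripts to look and compute and a shell command to move; the robot and the scene stay as the last step left them, time stands still between calls to the robot, and variables do not carry over. Pictures are saved under pics/ and viewed, at most 10 in all, crops included, and the job is handed in when it is done.

```bash
mkdir -p pics; cat > h.py <<'E'
import numpy as np, cv2
from station import manip
from scipy.spatial.transform import Rotation as R
def snap(n,f=None):
    m=manip.camera_model(n); p,d=manip.snapshot(n)
    if f: cv2.imwrite('pics/'+f,p[:,:,::-1]); np.save('pics/'+f+'.npy',d)
    return p,d,m
def att(m):
    a=np.array(m['attitude'],float)
    return a if a.shape==(3,3) else R.from_quat(a).as_matrix()
def pts(d,m):
    v,u=np.mgrid[:d.shape[0],:d.shape[1]]
    c=np.stack([(u-m['cx'])/m['fx']*d,-(v-m['cy'])/m['fy']*d,-d],-1)
    w=c@att(m).T+np.array(m['origin']); w[d==0]=np.nan
    return w
E
python3 - <<'E'
from h import *
for n in('scene','top'):
    p,d,m=snap(n,n+'1.png'); print(n,m)
    np.save('pics/%s_w.npy'%n,pts(d,m))
s=manip.sense();print(s)
E
```

```text
scene {'fx': 461.9153400033879, 'fy': 461.9153400033879, 'cx': 277.13544805939057, 'cy': 213.88975809842253, 'origin': array([0.79540719, 0.30987164, 0.86397447]), 'attitude': array([0.09906513, 0.25644776, 0.89883821, 0.34133637])}
top {'fx': 386.3494975338896, 'fy': 386.3494975338896, 'cx': 276.0237754767633, 'cy': 207.36927394468051, 'origin': array([ 0.43351795, -0.04529238,  0.92166565]), 'attitude': array([-0.02079792,  0.02326425,  0.71088033, -0.70262037])}
{'t': 0.1, 'q': array([-1.42651157e+00,  5.28384832e-01,  1.43379865e+00, -2.54971299e-05,
        1.18138337e+00, -1.78491826e-01]), 'qd': array([ 1.42672717e-04, -2.82908160e-03, -2.61097385e-03, -1.81928177e-04,
       -1.53758031e-03, -9.97627223e-05]), 'tau': array([ 2.13318344e-04, -4.43303883e+01, -1.78587484e+01, -2.07066732e-04,
        3.89001027e-03, -1.07304680e-05]), 'tcp_pos': array([ 0.19820358, -0.5922004 ,  0.30301639]), 'tool_rot': array([ 9.87003891e-01,  1.60693322e-01,  5.09453915e-06, -9.87160881e-04]), 'force': array([-0.77461952, -0.67526161,  0.00917068]), 'ft_torque': array([-0.03639604,  0.01614382, -0.011673  ]), 'gripper_force': 0.0, 'finger_gap': 1.0034387261103117}
```

View pics/scene1.png

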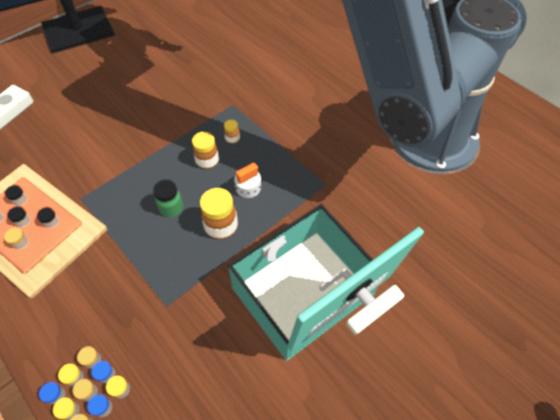

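View pics/top1.png

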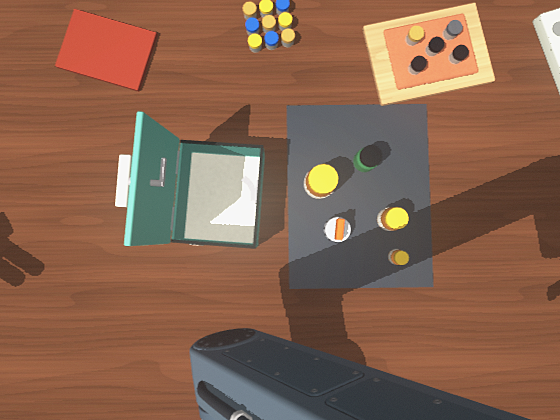

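The top view shows three amber jars: a large one at (322,181), a middle one at (396,218) and a small one at (399,258). The middle one is meant. I won't touch any of them. The canister is at (338,229) with its orange bar along the image vertical. The box is at about (220,195), with the hinge to the left and the hatch upright. I'll measure these next.

```bash
python3 - <<'E'
from h import *
w=np.load('pics/top_w.npy'); p=cv2.imread('pics/top1.png')[:,:,::-1].astype(int)
for n,(u,v) in dict(jar_big=(322,181),mid=(396,218),small=(399,258),dark=(370,155),can=(338,229),rimTR=(262,146),rimBR=(258,243),rimTL=(180,143),rimBL=(173,241),floor=(200,200),hatch_top_a=(139,115),hatch_top_b=(128,243),T=(122,180)).items():
    print(n,np.round(w[v,u],3))
sub=p[205:255,310:365]; W=w[205:255,310:365]
hsv=cv2.cvtColor(sub.astype(np.uint8),cv2.COLOR_RGB2HSV)
m=(hsv[...,1]>150)&(hsv[...,0]<16)&(hsv[...,2]>150)&(W[...,2]>.05)
q=W[m]; print('grip',m.sum(),np.nanmean(q,0),np.nanmin(q,0),np.nanmax(q,0)); print(cv2.minAreaRect((q[:,:2]*1000).astype(np.float32)))
# mint points near rim height
hs=cv2.cvtColor(p.astype(np.uint8),cv2.COLOR_RGB2HSV)
m=(hs[...,0]>70)&(hs[...,0]<95)&(hs[...,1]>60)&(abs(w[...,2]-.1)<.006)
m[:,280:]=0
q=w[m]; print('rim',m.sum(),np.round(cv2.minAreaRect((q[:,:2]*1000).astype(np.float32)),1) if 0 else cv2.minAreaRect((q[:,:2]*1000).astype(np.float32)))
ws=np.load('pics/scene_w.npy'); ps=cv2.imread('pics/scene1.png')
for n,(u,v) in dict(rimfar=(322,211),rimL=(233,268),rimbot=(288,352),Ta=(352,326),Tb=(400,293),Tm=(376,308),htop1=(421,234),htop0=(304,312)).items(): print(n,np.round(ws[v,u],3))
pic=cv2.resize(p[95:275,100:430].astype(np.uint8),None,fx=2.4,fy=2.4,interpolation=cv2.INTER_CUBIC)
cv2.imwrite('pics/crop1.png',pic[:,:,::-1])
E
```

```text
jar_big [ 0.54  -0.147  0.101]
mid [ 0.46  -0.311  0.076]
small [ 0.371 -0.323  0.052]
dark [ 0.6   -0.257  0.078]
can [ 0.437 -0.184  0.07 ]
rimTR [ 0.615 -0.02   0.11 ]
rimBR [ 0.407 -0.005  0.008]
rimTL [ 0.649  0.181 -0.   ]
rimBL [0.416 0.17  0.103]
floor [0.51  0.131 0.009]
hatch_top_a [0.63  0.179 0.286]
hatch_top_b [0.418 0.195 0.286]
T [0.529 0.228 0.232]
grip 64 [ 0.43789557 -0.18753924  0.06618317] [ 0.41536884 -0.19826341  0.05056409] [ 0.45982745 -0.17952275  0.07344458]
((437.7503356933594, -188.75894165039062), (13.939884185791016, 44.53834533691406), 82.6740951538086)
rim 383 ((516.8445434570312, 75.48904418945312), (179.81690979003906, 208.5364990234375), 85.2127914428711)
rimfar [0.406 0.008 0.097]
rimL [ 0.616 -0.008  0.107]
rimbot [0.632 0.158 0.052]
Ta [0.577 0.225 0.231]
Tb [0.488 0.237 0.231]
Tm [0.532 0.229 0.232]
htop1 [0.422 0.204 0.285]
htop0 [0.629 0.178 0.286]
```

View pics/crop1.png

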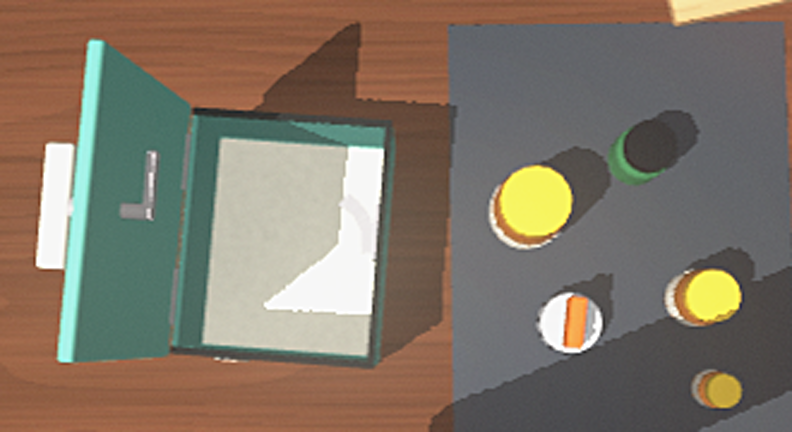

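The crop confirms the canister at crop (570,322) and the middle amber jar at crop (708,295), between a larger and a smaller one. Now I'll move above the canister.

```bash
cat >> h.py <<'E'
def togo(x,y,z,yaw):
    s=manip.sense(); r=R.from_quat(s['tool_rot']); X=r.as_matrix()
    cy=np.degrees(np.arctan2(X[1,0],X[0,0]))
    d=(X.T@(np.array([x,y,z])-s['tcp_pos']))/.5
    print('t',round(s['t'],2),'tcp',np.round(s['tcp_pos'],4),'yaw',round(cy,2),'zaxis',np.round(X[:,2],3),'F',np.round(s['force'],1),'gap',round(s['finger_gap'],3),'q6',round(s['q'][5],2))
    print('dp total',np.round(d,4),'rot z total',round(-((yaw-cy+180)%360-180)/360,4))
E
M='{"dp":[0.0233,-0.0541,0],"delta_rot":[0,0,0],"fingers":1}'
python3 -m crank '[{"dp":[0,0,0],"delta_rot":[0,0,0.018],"fingers":1},{"dp":[0,0,0],"delta_rot":[0,0,0.018],"fingers":1},{"dp":[0,0,0],"delta_rot":[0,0,0.018],"fingers":1},{"dp":[0,0,0],"delta_rot":[0,0,0.018],"fingers":1},{"dp":[0.0233,-0.0541,0],"delta_rot":[0,0,0],"fingers":1},{"dp":[0.0233,-0.0541,0],"delta_rot":[0,0,0],"fingers":1},{"dp":[0.0233,-0.0541,0],"delta_rot":[0,0,0],"fingers":1},{"dp":[0.0233,-0.0541,0],"delta_rot":[0,0,0],"fingers":1},{"dp":[0.0233,-0.0541,0],"delta_rot":[0,0,0],"fingers":1},{"dp":[0.0233,-0.0541,0],"delta_rot":[0,0,0],"fingers":1},{"dp":[0.0233,-0.0541,0],"delta_rot":[0,0,0],"fingers":1},{"dp":[0.0233,-0.0541,0],"delta_rot":[0,0,0],"fingers":1}]' 40
python3 -m crank '[{"dp":[0.0233,-0.0541,0],"delta_rot":[0,0,0],"fingers":1},{"dp":[0.0233,-0.0541,0],"delta_rot":[0,0,0],"fingers":1},{"dp":[0.0233,-0.0541,0],"delta_rot":[0,0,0],"fingers":1},{"dp":[0.0233,-0.0541,0],"delta_rot":[0,0,0],"fingers":1},{"dp":[0.0233,-0.0541,0],"delta_rot":[0,0,0],"fingers":1},{"dp":[0.0233,-0.0541,0],"delta_rot":[0,0,0],"fingers":1},{"dp":[0.0233,-0.0541,0],"delta_rot":[0,0,0],"fingers":1},{"dp":[0.0233,-0.0541,0],"delta_rot":[0,0,0],"fingers":1},{"dp":[0,0,0],"delta_rot":[0,0,0],"fingers":1},{"dp":[0,0,0],"delta_rot":[0,0,0],"fingers":1}]'
python3 - <<'E'
from h import *
togo(.438,-.187,.3,-7.3)
p,d,m=snap('wrist','w1.png'); w=pts(d,m)
hs=cv2.cvtColor(p,cv2.COLOR_RGB2HSV)
k=(hs[...,0]<14)&(hs[...,1]>140)&(w[...,2]>.062)&(w[...,2]<.08)&(abs(w[...,0]-.438)<.04)&(abs(w[...,1]+.187)<.04)
q=w[k]; print(k.sum(),q.mean(0),cv2.minAreaRect((q[:,:2]*1000).astype(np.float32)),np.argwhere(k).mean(0))
E
```

```text
t: 1.1
tcp_pos: [0.319, -0.3886, 0.3036]
tool_rot: [0.998, -0.065, -0.0, -0.0]
force: [1.3, 0.1, -0.2]
finger_gap: 0.998
gripper_force: 0.0
t: 1.93
tcp_pos: [0.4393, -0.1863, 0.3037]
tool_rot: [0.998, -0.063, -0.0, -0.0]
force: [-0.8, 0.4, -0.7]
finger_gap: 0.999
gripper_force: 0.0
t 1.93 tcp [ 0.4393 -0.1863  0.3037] yaw -7.22 zaxis [-0.001  0.    -1.   ] F [-0.8  0.4 -0.7] gap 0.999 q6 1.06
dp total [-0.0024  0.0017  0.0073] rot z total 0.0002
921 [ 0.44018801 -0.18779393  0.06962032] ((438.857177734375, -187.988525390625), (14.868569374084473, 47.95515441894531), 82.64407348632812) [183.56677524 281.21498371]
```

View pics/w1.png

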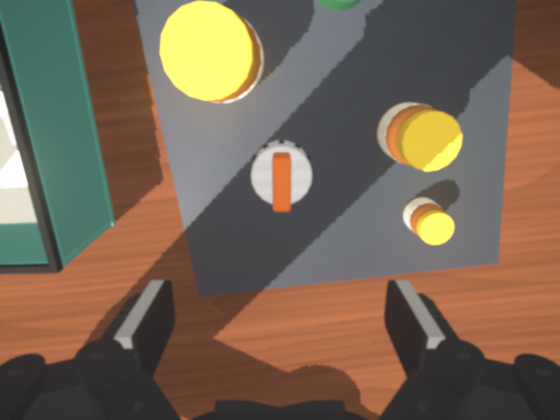

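The wrist view shows the canister's bar centred at (281,183) and aligned with the tool. The large amber jar at (208,50) and the middle one at (430,140) are clear of the fingers. Next I'll descend and grip.

```bash
python3 -m crank '[{"dp":[0,0.0034,0.04],"delta_rot":[0,0,0],"fingers":0},{"dp":[0,0,0.04],"delta_rot":[0,0,0],"fingers":0},{"dp":[0,0,0.04],"delta_rot":[0,0,0],"fingers":0},{"dp":[0,0,0.04],"delta_rot":[0,0,0],"fingers":0},{"dp":[0,0,0.04],"delta_rot":[0,0,0],"fingers":0},{"dp":[0,0,0.04],"delta_rot":[0,0,0],"fingers":0},{"dp":[0,0,0.04],"delta_rot":[0,0,0],"fingers":0},{"dp":[0,0,0.04],"delta_rot":[0,0,0],"fingers":0},{"dp":[0,0,0.03],"delta_rot":[0,0,0],"fingers":0},{"dp":[0,0,0.025],"delta_rot":[0,0,0],"fingers":0},{"dp":[0,0,0],"delta_rot":[0,0,0],"fingers":0},{"dp":[0,0,0],"delta_rot":[0,0,0],"fingers":0}]' 40
python3 -m crank '[{"dp":[0,0,0],"delta_rot":[0,0,0],"fingers":-1},{"dp":[0,0,0],"delta_rot":[0,0,0],"fingers":-1},{"dp":[0,0,0],"delta_rot":[0,0,0],"fingers":-1},{"dp":[0,0,0],"delta_rot":[0,0,0],"fingers":-1},{"dp":[0,0,0],"delta_rot":[0,0,0],"fingers":-1},{"dp":[0,0,0],"delta_rot":[0,0,0],"fingers":-1},{"dp":[0,0,0],"delta_rot":[0,0,0],"fingers":-1},{"dp":[0,0,0],"delta_rot":[0,0,0],"fingers":-1}]' 40
python3 - <<'E'
from h import *
togo(.439,-.188,.27,-7.3)
# box geometry from scene+top clouds
A=[]
for n in('scene','top'):
    w=np.load(f'pics/{n}_w.npy'); p=cv2.imread(f'pics/{n}1.png'); hs=cv2.cvtColor(p,cv2.COLOR_BGR2HSV)
    g=(hs[...,0]>70)&(hs[...,0]<95)&(hs[...,1]>50)&(w[...,0]>.35)&(w[...,0]<.7)&(w[...,1]>-.06)&(w[...,1]<.26)
    q=w[g&(abs(w[...,2]-.102)<.007)]; print(n,'rim',len(q),cv2.minAreaRect((q[:,:2]*1000).astype(np.float32)))
    q=w[g&(w[...,2]>.275)]; print(n,'hatch edge',len(q),cv2.minAreaRect((q[:,:2]*1000).astype(np.float32)),q[:,2].mean())
    v=w[g&(abs(w[...,2]-.17)<.01)]; print('hatch at .17',len(v), v.mean(0) if len(v) else '')
    k=(hs[...,1]<60)&(hs[...,2]>180)&(w[...,2]>.20)&(w[...,2]<.25)&(w[...,1]>.19)&(w[...,1]<.28)
    q=w[k]
    if len(q): print('T',len(q),q.mean(0),cv2.minAreaRect((q[:,:2]*1000).astype(np.float32)))
E
```

```text
t: 2.98
tcp_pos: [0.4382, -0.1903, 0.1159]
tool_rot: [0.998, -0.066, -0.001, -0.0]
force: [-0.6, 0.3, -0.4]
finger_gap: 0.503
gripper_force: 0.0
t: 3.65
tcp_pos: [0.4392, -0.1895, 0.1171]
tool_rot: [0.998, -0.065, 0.001, 0.0]
force: [0.9, -0.2, 6.1]
finger_gap: 0.178
gripper_force: 45.6
t 3.65 tcp [ 0.4392 -0.1895  0.1171] yaw -7.4 zaxis [ 0.001 -0.001 -1.   ] F [ 0.9 -0.2  6.1] gap 0.178 q6 1.06
dp total [-0.0004 -0.0027 -0.3059] rot z total -0.0003
scene rim 562 ((519.5887451171875, 86.24359893798828), (188.65309143066406, 221.57666015625), 84.93668365478516)
scene hatch edge 1434 ((527.571044921875, 189.1377716064453), (12.90440559387207, 224.32884216308594), 84.91007232666016) 0.2850747845227268
hatch at .17 101 [0.56159573 0.18165523 0.1722909 ]
T 1139 [0.53213769 0.22623097 0.23139459] ((529.166015625, 217.9759521484375), (43.16823959350586, 95.67437744140625), 85.44981384277344)
top rim 394 ((518.6177978515625, 75.39833068847656), (179.7523651123047, 212.26638793945312), 85.15304565429688)
top hatch edge 1257 ((524.99609375, 186.7155303955078), (13.747541427612305, 222.82748413085938), 85.26835632324219) 0.2842318241767624
hatch at .17 370 [0.51667545 0.17200355 0.16939152]
T 583 [0.52816187 0.22612027 0.23142478] ((528.8847045898438, 224.75465393066406), (24.581026077270508, 95.04151916503906), 85.1387710571289)
```

```bash
python3 -m crank '[{"dp":[0,0,-0.02],"delta_rot":[0,0,0],"fingers":-1},{"dp":[0,0,-0.04],"delta_rot":[0,0,0],"fingers":-1},{"dp":[0,0,-0.04],"delta_rot":[0,0,0],"fingers":-1},{"dp":[0,0,-0.04],"delta_rot":[0,0,0],"fingers":-1},{"dp":[0,0,-0.04],"delta_rot":[0,0,0],"fingers":-1},{"dp":[0,0,-0.04],"delta_rot":[0,0,0],"fingers":-1},{"dp":[0,0,-0.04],"delta_rot":[0,0,0],"fingers":-1},{"dp":[0,0,-0.03],"delta_rot":[0,0,0],"fingers":-1},{"dp":[0,0,0],"delta_rot":[0,0,0],"fingers":-1}]' 40
python3 -m crank '[{"dp":[-0.001,-0.03,0],"delta_rot":[0,0,0],"fingers":-1},{"dp":[-0.001,-0.05,0],"delta_rot":[0,0,0],"fingers":-1},{"dp":[-0.001,-0.05,0],"delta_rot":[0,0,0],"fingers":-1},{"dp":[-0.001,-0.05,0],"delta_rot":[0,0,0],"fingers":-1},{"dp":[-0.001,-0.05,0],"delta_rot":[0,0,0],"fingers":-1},{"dp":[-0.001,-0.05,0],"delta_rot":[0,0,0],"fingers":-1},{"dp":[-0.001,-0.05,0],"delta_rot":[0,0,0],"fingers":-1},{"dp":[-0.001,-0.05,0],"delta_rot":[0,0,0],"fingers":-1},{"dp":[-0.001,-0.05,0],"delta_rot":[0,0,0],"fingers":-1},{"dp":[-0.001,-0.05,0],"delta_rot":[0,0,0],"fingers":-1},{"dp":[0,-0.04,0],"delta_rot":[0,0,0],"fingers":-1},{"dp":[0,-0.02,0],"delta_rot":[0,0,0],"fingers":-1}]'
python3 -m crank '[{"dp":[0,0,0],"delta_rot":[0,0,0],"fingers":-1},{"dp":[0,0,0],"delta_rot":[0,0,0],"fingers":-1},{"dp":[0,0,0],"delta_rot":[0,0,0],"fingers":-1}]'
python3 - <<'E'
from h import *
togo(.469,.079,.123,-7.3)
snap('scene','s2.png')
E
```

```text
t: 4.4
tcp_pos: [0.4398, -0.1897, 0.2643]
tool_rot: [0.998, -0.065, 0.003, 0.002]
force: [0.4, -0.4, -1.9]
finger_gap: 0.177
gripper_force: 44.6
t: 5.4
tcp_pos: [0.4678, 0.0813, 0.2604]
tool_rot: [0.998, -0.064, -0.001, -0.0]
force: [-0.2, 0.3, -2.0]
finger_gap: 0.174
gripper_force: 44.5
t: 5.65
tcp_pos: [0.4685, 0.0783, 0.261]
tool_rot: [0.998, -0.065, -0.0, 0.0]
force: [-0.8, 0.1, -1.4]
finger_gap: 0.174
gripper_force: 44.5
t 5.65 tcp [0.4685 0.0783 0.261 ] yaw -7.45 zaxis [-0.001 -0.    -1.   ] F [-0.8  0.1 -1.4] gap 0.174 q6 1.63
dp total [ 0.0011 -0.0017  0.2761] rot z total -0.0004
```

View pics/s2.png

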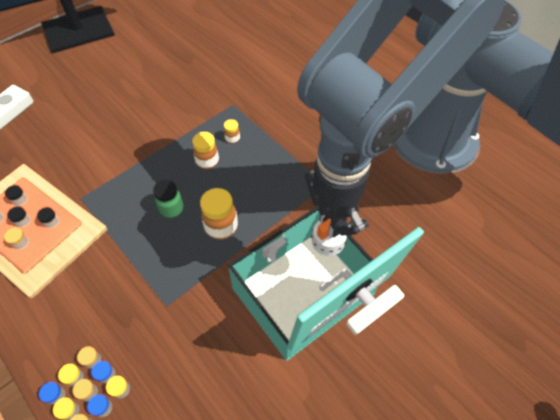

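The canister, at (328,235), hangs over the near end of the box in the fingers. The hatch is clear. Now I'll lower it and release.

```bash
python3 -m crank '[{"dp":[0,0,0.04],"delta_rot":[0,0,0],"fingers":-1},{"dp":[0,0,0.04],"delta_rot":[0,0,0],"fingers":-1},{"dp":[0,0,0.04],"delta_rot":[0,0,0],"fingers":-1},{"dp":[0,0,0.04],"delta_rot":[0,0,0],"fingers":-1},{"dp":[0,0,0.04],"delta_rot":[0,0,0],"fingers":-1},{"dp":[0,0,0.03],"delta_rot":[0,0,0],"fingers":-1},{"dp":[0,0,0.02],"delta_rot":[0,0,0],"fingers":-1},{"dp":[0,0,0.01],"delta_rot":[0,0,0],"fingers":-1},{"dp":[0,0,0.008],"delta_rot":[0,0,0],"fingers":-1},{"dp":[0,0,0.004],"delta_rot":[0,0,0],"fingers":-1},{"dp":[0,0,0.002],"delta_rot":[0,0,0],"fingers":-1},{"dp":[0,0,0],"delta_rot":[0,0,0],"fingers":-1}]'
python3 -m crank '[{"dp":[0,0,0],"delta_rot":[0,0,0],"fingers":-0.3},{"dp":[0,0,0],"delta_rot":[0,0,0],"fingers":-0.1},{"dp":[0,0,0],"delta_rot":[0,0,0],"fingers":-0.1},{"dp":[0,0,0],"delta_rot":[0,0,0],"fingers":-0.1},{"dp":[0,0,0],"delta_rot":[0,0,0],"fingers":-0.1},{"dp":[0,0,0],"delta_rot":[0,0,0],"fingers":-0.1},{"dp":[0,0,0],"delta_rot":[0,0,0],"fingers":-0.1}]'
```

```text
t: 6.7
tcp_pos: [0.4691, 0.0789, 0.1248]
tool_rot: [0.998, -0.065, 0.0, 0.0]
force: [0.1, 0.7, -2.1]
finger_gap: 0.176
gripper_force: 44.5
t: 7.28
tcp_pos: [0.4688, 0.0791, 0.1245]
tool_rot: [0.998, -0.065, 0.0, -0.0]
force: [0.3, 0.5, -0.7]
finger_gap: 0.445
gripper_force: 0.0
```

```bash
python3 -m crank '[{"dp":[0,0,-0.02],"delta_rot":[0,0,0],"fingers":-0.1},{"dp":[0,0,-0.05],"delta_rot":[0,0,0],"fingers":-0.1},{"dp":[0,0,-0.05],"delta_rot":[0,0,0],"fingers":-0.1},{"dp":[0,0,-0.05],"delta_rot":[0,0,0],"fingers":-0.1},{"dp":[0,0,-0.05],"delta_rot":[0,0,0],"fingers":-1},{"dp":[0,0,-0.05],"delta_rot":[0,0,0],"fingers":-1},{"dp":[0,0,-0.05],"delta_rot":[0,0,0],"fingers":-1},{"dp":[0,0,-0.05],"delta_rot":[0,0,0],"fingers":-1},{"dp":[0,0,-0.05],"delta_rot":[0,0,0],"fingers":-1},{"dp":[0,0,-0.05],"delta_rot":[0,0,0],"fingers":-1},{"dp":[0,0,-0.05],"delta_rot":[0,0,0],"fingers":-1},{"dp":[0,0,-0.04],"delta_rot":[0,0,0],"fingers":-1}]'
python3 - <<'E'
from h import *
togo(.55,.25,.41,-5)
p,d,m=snap('wrist','w2.png'); w=pts(d,m)
hs=cv2.cvtColor(p,cv2.COLOR_RGB2HSV)
k=(hs[...,0]<14)&(hs[...,1]>140)&(w[...,2]>.05)&(w[...,2]<.1)&(abs(w[...,0]-.47)<.05)&(abs(w[...,1]-.079)<.05)
q=w[k]; print(k.sum(),q.mean(0),q[:,2].max())
E
```

```text
t: 8.28
tcp_pos: [0.4683, 0.0792, 0.4071]
tool_rot: [0.998, -0.065, 0.001, -0.0]
force: [0.7, 0.1, -0.0]
finger_gap: -0.001
gripper_force: 0.0
t 8.28 tcp [0.4683 0.0792 0.4071] yaw -7.42 zaxis [ 0.002 -0.    -1.   ] F [ 0.7  0.1 -0. ] gap -0.001 q6 1.63
dp total [ 0.1179 -0.3599 -0.0054] rot z total -0.0067
171 [0.47598508 0.07586623 0.07489205] 0.07796185188179511
```

View pics/w2.png

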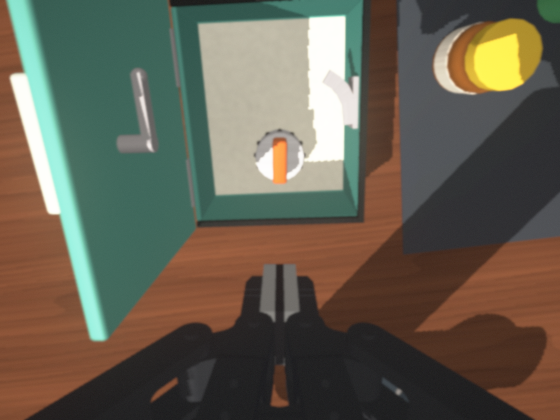

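The canister stands upright at (280,160) inside the box, and I've let go of it. Next I'll go over and behind the hatch with the fingers shut.

```bash
python3 -m crank '[{"dp":[0.0123,-0.0446,0],"delta_rot":[0,0,0],"fingers":-1},{"dp":[0.0123,-0.0446,0],"delta_rot":[0,0,0],"fingers":-1},{"dp":[0.0123,-0.0446,0],"delta_rot":[0,0,0],"fingers":-1},{"dp":[0.0123,-0.0446,0],"delta_rot":[0,0,0],"fingers":-1},{"dp":[0.0123,-0.0446,0],"delta_rot":[0,0,0],"fingers":-1},{"dp":[0.0123,-0.0446,0],"delta_rot":[0,0,0],"fingers":-1},{"dp":[0.0123,-0.0446,0],"delta_rot":[0,0,0],"fingers":-1},{"dp":[0.0123,-0.0446,0],"delta_rot":[0,0,0],"fingers":-1},{"dp":[0,0,0],"delta_rot":[0,0,0],"fingers":-1},{"dp":[0,0,0],"delta_rot":[0,0,0],"fingers":-1}]'
python3 -m crank '[{"dp":[0,0,0.036],"delta_rot":[0,0,0],"fingers":-1},{"dp":[0,0,0.036],"delta_rot":[0,0,0],"fingers":-1},{"dp":[0,0,0.036],"delta_rot":[0,0,0],"fingers":-1},{"dp":[0,0,0.034],"delta_rot":[0,0,0],"fingers":-1},{"dp":[0,0.03,0],"delta_rot":[0,0,0],"fingers":-1},{"dp":[0,0.03,0],"delta_rot":[0,0,0],"fingers":-1},{"dp":[0,0.02,0],"delta_rot":[0,0,0],"fingers":-1},{"dp":[0,0.02,0],"delta_rot":[0,0,0],"fingers":-1},{"dp":[0,0.014,0],"delta_rot":[0,0,0],"fingers":-1},{"dp":[0,0.014,0],"delta_rot":[0,0,0],"fingers":-1},{"dp":[0,0.014,0],"delta_rot":[0,0,0],"fingers":-1},{"dp":[0,0.014,0],"delta_rot":[0,0,0],"fingers":-1}]'
python3 - <<'E'
from h import *
togo(.54,.17,.335,-7.4)
E
```

```text
t: 9.17
tcp_pos: [0.5402, 0.2504, 0.4042]
tool_rot: [0.998, -0.064, -0.0, 0.0]
force: [-0.4, -0.6, 0.4]
finger_gap: -0.001
gripper_force: 0.0
t: 10.17
tcp_pos: [0.5313, 0.1718, 0.3343]
tool_rot: [0.998, -0.065, 0.002, -0.0]
force: [2.5, 2.6, 1.8]
finger_gap: 0.004
gripper_force: 1.4
t 10.17 tcp [0.5313 0.1718 0.3343] yaw -7.42 zaxis [ 0.003  0.    -1.   ] F [2.5 2.6 1.8] gap 0.004 q6 1.81
dp total [ 0.0178  0.0013 -0.0014] rot z total -0.0001
```

Light contact force, so the hatch is moving. I'll continue along the arc.

```bash
python3 -m crank '[{"dp":[0,0.0157,0.003],"delta_rot":[0,0,0],"fingers":-1},{"dp":[0,0.0157,0.003],"delta_rot":[0,0,0],"fingers":-1},{"dp":[0,0.0157,0.003],"delta_rot":[0,0,0],"fingers":-1},{"dp":[0,0.0157,0.003],"delta_rot":[0,0,0],"fingers":-1},{"dp":[0,0.0147,0.006],"delta_rot":[0,0,0],"fingers":-1},{"dp":[0,0.0147,0.006],"delta_rot":[0,0,0],"fingers":-1},{"dp":[0,0.0147,0.006],"delta_rot":[0,0,0],"fingers":-1},{"dp":[0,0.0147,0.006],"delta_rot":[0,0,0],"fingers":-1},{"dp":[0,0.0133,0.009],"delta_rot":[0,0,0],"fingers":-1},{"dp":[0,0.0133,0.009],"delta_rot":[0,0,0],"fingers":-1},{"dp":[0,0.0133,0.009],"delta_rot":[0,0,0],"fingers":-1},{"dp":[0,0.0133,0.009],"delta_rot":[0,0,0],"fingers":-1}]'
python3 -m crank '[{"dp":[0,0.0112,0.0114],"delta_rot":[0,0,0],"fingers":-1},{"dp":[0,0.0112,0.0114],"delta_rot":[0,0,0],"fingers":-1},{"dp":[0,0.0112,0.0114],"delta_rot":[0,0,0],"fingers":-1},{"dp":[0,0.0112,0.0114],"delta_rot":[0,0,0],"fingers":-1},{"dp":[0,0,0],"delta_rot":[0,0,0],"fingers":-1}]'
python3 - <<'E'
from h import *
togo(.53,.06,.40,172)
snap('scene','s3.png')
E
```

```text
t: 11.17
tcp_pos: [0.5191, 0.0849, 0.2969]
tool_rot: [0.998, -0.065, -0.0, 0.0]
force: [0.5, 1.1, 0.4]
finger_gap: -0.001
gripper_force: 0.8
t: 11.58
tcp_pos: [0.5152, 0.0625, 0.273]
tool_rot: [0.998, -0.065, -0.002, 0.0]
force: [-0.1, 0.3, 0.5]
finger_gap: 0.003
gripper_force: 0.0
t 11.58 tcp [0.5152 0.0625 0.273 ] yaw -7.47 zaxis [-0.004 -0.    -1.   ] F [-0.1  0.3  0.5] gap 0.003 q6 1.61
dp total [ 0.029   0.0012 -0.2541] rot z total -0.4985
```

View pics/s3.png

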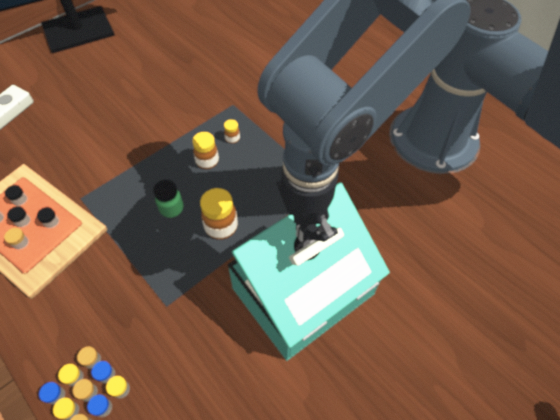

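The hatch, at about (310,270), is well past 0.8 rad with the T-bar at (317,245), and it is sinking. I'll lift off and turn the wrist half round, so the last joint has room for the clockwise turn.

```bash
python3 -m crank '[{"dp":[0,0,-0.042],"delta_rot":[0,0,0],"fingers":-1},{"dp":[0,0,-0.042],"delta_rot":[0,0,0],"fingers":-1},{"dp":[0,0,-0.042],"delta_rot":[0,0,0],"fingers":-1},{"dp":[0,0,-0.042],"delta_rot":[0,0,0],"fingers":-1},{"dp":[0,0,-0.042],"delta_rot":[0,0,-0.018],"fingers":-1},{"dp":[0,0,-0.042],"delta_rot":[0,0,-0.018],"fingers":-1},{"dp":[0,0,0],"delta_rot":[0,0,-0.018],"fingers":-1},{"dp":[0,0,0],"delta_rot":[0,0,-0.018],"fingers":-1},{"dp":[0,0,0],"delta_rot":[0,0,-0.018],"fingers":-1},{"dp":[0,0,0],"delta_rot":[0,0,-0.018],"fingers":-1},{"dp":[0,0,0],"delta_rot":[0,0,-0.018],"fingers":-1},{"dp":[0,0,0],"delta_rot":[0,0,-0.018],"fingers":-1}]'
python3 -m crank '[{"dp":[0,0,0],"delta_rot":[0,0,-0.018],"fingers":-1},{"dp":[0,0,0],"delta_rot":[0,0,-0.018],"fingers":-1},{"dp":[0,0,0],"delta_rot":[0,0,-0.018],"fingers":-1},{"dp":[0,0,0],"delta_rot":[0,0,-0.018],"fingers":-1},{"dp":[0,0,0],"delta_rot":[0,0,-0.018],"fingers":0},{"dp":[0,0,0],"delta_rot":[0,0,-0.018],"fingers":0},{"dp":[0,0,0],"delta_rot":[0,0,-0.018],"fingers":0},{"dp":[0,0,0],"delta_rot":[0,0,-0.018],"fingers":0},{"dp":[0,0,0],"delta_rot":[0,0,-0.018],"fingers":0},{"dp":[0,0,0],"delta_rot":[0,0,-0.018],"fingers":0},{"dp":[0,0,0],"delta_rot":[0,0,-0.018],"fingers":0},{"dp":[0,0,0],"delta_rot":[0,0,-0.018],"fingers":0}]'
python3 -m crank '[{"dp":[0,0,0],"delta_rot":[0,0,-0.018],"fingers":0},{"dp":[0,0,0],"delta_rot":[0,0,-0.018],"fingers":0},{"dp":[0,0,0],"delta_rot":[0,0,-0.018],"fingers":0},{"dp":[0,0,0],"delta_rot":[0,0,-0.018],"fingers":0},{"dp":[0,0,0],"delta_rot":[0,0,-0.018],"fingers":0},{"dp":[0,0,0],"delta_rot":[0,0,-0.018],"fingers":0},{"dp":[0,0,0],"delta_rot":[0,0,-0.018],"fingers":0},{"dp":[0,0,0],"delta_rot":[0,0,-0.0125],"fingers":0},{"dp":[0,0,0],"delta_rot":[0,0,0],"fingers":0},{"dp":[0,0,0],"delta_rot":[0,0,0],"fingers":0}]'
python3 - <<'E'
from h import *
togo(.516,.046,.40,173)
for n in('wrist','scene','top'):
    p,d,m=snap(n,n+'4.png'); w=pts(d,m)
    hs=cv2.cvtColor(p,cv2.COLOR_RGB2HSV)
    b=(w[...,0]>.38)&(w[...,0]<.66)&(w[...,1]>-.07)&(w[...,1]<.2)
    k=(hs[...,1]<60)&(hs[...,2]>150)&(abs(w[...,2]-.166)<.01)&b
    q=w[k]
    if len(q)>9: print(n,'T',len(q),np.median(q,0),cv2.minAreaRect((q[:,:2]*1000).astype(np.float32)))
    g=(hs[...,0]>70)&(hs[...,0]<95)&(hs[...,1]>50)&b&(w[...,2]>.109)&(w[...,2]<.2)
    q=w[g]
    if len(q)>9:
        A=np.c_[q[:,:2]-[.519,.08],np.ones(len(q))]; print('hatch plane',len(q),np.linalg.lstsq(A,q[:,2],rcond=None)[0],cv2.minAreaRect((q[:,:2]*1000).astype(np.float32)))
E
```

```text
t: 12.63
tcp_pos: [0.5159, 0.0637, 0.4005]
tool_rot: [0.925, 0.381, -0.0, -0.0]
force: [-0.2, 0.0, -0.3]
finger_gap: -0.002
gripper_force: 0.0
t: 13.63
tcp_pos: [0.5159, 0.0637, 0.4004]
tool_rot: [0.481, 0.877, -0.0, -0.0]
force: [-0.7, -0.1, 0.4]
finger_gap: 0.5
gripper_force: 0.0
t: 14.47
tcp_pos: [0.5161, 0.0636, 0.4005]
tool_rot: [0.07, 0.998, -0.0, -0.0]
force: [-0.2, 0.3, 0.2]
finger_gap: 0.501
gripper_force: 0.0
t 14.47 tcp [0.5161 0.0636 0.4005] yaw 171.94 zaxis [-0.001  0.    -1.   ] F [-0.2  0.3  0.2] gap 0.501 q6 -1.52
dp total [-0.0048 -0.0349  0.001 ] rot z total -0.003
wrist T 2036 [0.51011802 0.04717446 0.16842783] ((514.2006225585938, 46.599853515625), (16.017724990844727, 94.33193969726562), 83.49246215820312)
hatch plane 31705 [-0.00161971 -0.02984221  0.11867561] ((517.214599609375, 78.77540588378906), (185.76528930664062, 225.36056518554688), 85.03794860839844)
scene T 564 [0.517084   0.04827339 0.16821688] ((514.6215209960938, 46.35197830200195), (16.95549964904785, 95.33012390136719), 83.06817626953125)
hatch plane 8538 [-0.00438927 -0.03021577  0.11894047] ((517.5437622070312, 78.36685180664062), (186.8500518798828, 225.2341766357422), 85.06553649902344)
top T 229 [0.49390293 0.04552066 0.16873703] ((512.4830932617188, 44.221641540527344), (16.182870864868164, 92.71419525146484), 83.88492584228516)
hatch plane 4627 [-0.00181374 -0.02749557  0.11934664] ((513.287109375, 41.68965530395508), (117.76746368408203, 226.02171325683594), 84.88697814941406)
```

View pics/wrist4.png

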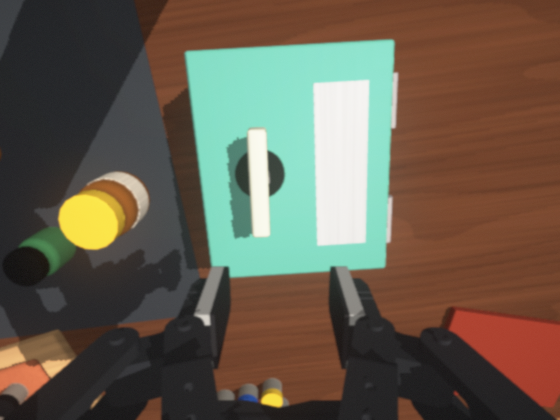

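The hatch lies on its gasket (plane slope about 0.03). The T-bar runs from (257,130) to (261,235) with its centre at (0.514, 0.047). Next I'll descend and grip the bar.

```bash
python3 -m crank '[{"dp":[-0.001,-0.034,0],"delta_rot":[0,0,-0.0044],"fingers":0},{"dp":[0,0,0.04],"delta_rot":[0,0,0],"fingers":0},{"dp":[0,0,0.04],"delta_rot":[0,0,0],"fingers":0},{"dp":[0,0,0.04],"delta_rot":[0,0,0],"fingers":0},{"dp":[0,0,0.04],"delta_rot":[0,0,0],"fingers":0},{"dp":[0,0,0.04],"delta_rot":[0,0,0],"fingers":0},{"dp":[0,0,0.04],"delta_rot":[0,0,0],"fingers":0},{"dp":[0,0,0.04],"delta_rot":[0,0,0],"fingers":0},{"dp":[0,0,0.04],"delta_rot":[0,0,0],"fingers":0},{"dp":[0,0,0.035],"delta_rot":[0,0,0],"fingers":0},{"dp":[0,0,0.024],"delta_rot":[0,0,0],"fingers":0},{"dp":[0,0,0],"delta_rot":[0,0,0],"fingers":0}]'
python3 -c "
from h import *
togo(.5142,.0466,.211,173.5)"
```

```text
t: 15.62
tcp_pos: [0.5131, 0.0466, 0.2088]
tool_rot: [0.056, 0.998, 0.0, -0.003]
force: [0.0, -0.1, -0.3]
finger_gap: 0.504
gripper_force: 0.0
t 15.62 tcp [0.5131 0.0466 0.2088] yaw 173.56 zaxis [-0.005  0.001 -1.   ] F [ 0.  -0.1 -0.3] gap 0.504 q6 -1.58
dp total [-0.0021  0.0002 -0.0045] rot z total 0.0002
```

```bash
python3 -m crank '[{"dp":[-0.002,0,0],"delta_rot":[0,0,0],"fingers":-1},{"dp":[0,0,0],"delta_rot":[0,0,0],"fingers":-1},{"dp":[0,0,0],"delta_rot":[0,0,0],"fingers":-1},{"dp":[0,0,0],"delta_rot":[0,0,0],"fingers":-1},{"dp":[0,0,0],"delta_rot":[0,0,0],"fingers":-1},{"dp":[0,0,0],"delta_rot":[0,0,0],"fingers":-1},{"dp":[0,0,0],"delta_rot":[0,0,0],"fingers":-1}]' 60
python3 -m crank '[{"dp":[0,0,0],"delta_rot":[0,0,0.012],"fingers":-1},{"dp":[0,0,0],"delta_rot":[0,0,0.012],"fingers":-1},{"dp":[0,0,0],"delta_rot":[0,0,0.012],"fingers":-1},{"dp":[0,0,0],"delta_rot":[0,0,0.012],"fingers":-1},{"dp":[0,0,0],"delta_rot":[0,0,0.012],"fingers":-1},{"dp":[0,0,0],"delta_rot":[0,0,0.012],"fingers":-1},{"dp":[0,0,0],"delta_rot":[0,0,0.012],"fingers":-1},{"dp":[0,0,0.001],"delta_rot":[0,0,0.012],"fingers":-1},{"dp":[0,0,0.001],"delta_rot":[0,0,0.012],"fingers":-1},{"dp":[0,0,0.001],"delta_rot":[0,0,0.012],"fingers":-1},{"dp":[0,0,0.001],"delta_rot":[0,0,0.012],"fingers":-1},{"dp":[0,0,0.001],"delta_rot":[0,0,0.012],"fingers":-1}]'
python3 -c "
from h import *
togo(.5142,.0466,.207,85)"
```

```text
t: 16.2
tcp_pos: [0.5162, 0.0455, 0.2118]
tool_rot: [0.055, 0.998, -0.001, 0.001]
force: [0.9, -6.1, -0.5]
finger_gap: 0.179
gripper_force: 58.5
t: 17.2
tcp_pos: [0.5155, 0.0439, 0.2105]
tool_rot: [0.487, 0.873, -0.002, 0.001]
force: [-6.2, -13.6, 11.7]
finger_gap: 0.177
gripper_force: 58.9
t 17.2 tcp [0.5155 0.0439 0.2105] yaw 121.71 zaxis [ 0.    -0.005 -1.   ] F [ -6.2 -13.6  11.7] gap 0.177 q6 -0.68
dp total [0.0059 0.0007 0.0069] rot z total 0.102
```

```bash
python3 -m crank '[{"dp":[0,0,0.001],"delta_rot":[0,0,0.012],"fingers":-1},{"dp":[0,0,0.001],"delta_rot":[0,0,0.012],"fingers":-1},{"dp":[0,0,0],"delta_rot":[0,0,0.012],"fingers":-1},{"dp":[0,0,0],"delta_rot":[0,0,0.012],"fingers":-1},{"dp":[0,0,0],"delta_rot":[0,0,0.012],"fingers":-1},{"dp":[0,0,0],"delta_rot":[0,0,0.012],"fingers":-1},{"dp":[0,0,0],"delta_rot":[0,0,0.012],"fingers":-1},{"dp":[0,0,0],"delta_rot":[0,0,0.012],"fingers":-1},{"dp":[0,0,0],"delta_rot":[0,0,0.006],"fingers":-1},{"dp":[0,0,0],"delta_rot":[0,0,0],"fingers":-1},{"dp":[0,0,0],"delta_rot":[0,0,0],"fingers":-1},{"dp":[0,0,0],"delta_rot":[0,0,0],"fingers":-1}]'
python3 -c "
from h import *
togo(.5142,.0466,.207,85); print(manip.sense()['ft_torque'])"
```

```text
t: 18.2
tcp_pos: [0.5144, 0.0432, 0.2092]
tool_rot: [0.736, 0.677, -0.003, 0.002]
force: [-7.2, -16.6, 9.3]
finger_gap: 0.174
gripper_force: 58.6
t 18.2 tcp [0.5144 0.0432 0.2092] yaw 85.2 zaxis [-0.002 -0.006 -1.   ] F [ -7.2 -16.6   9.3] gap 0.174 q6 -0.04
dp total [ 0.0067 -0.0009  0.0044] rot z total 0.0006
[-2.59508791  0.77681568  0.11262259]
```

Home at about 1.57 rad. I'll release, lift and check.

```bash
python3 -m crank '[{"dp":[0,0,0],"delta_rot":[0,0,0],"fingers":-0.4},{"dp":[0,0,0],"delta_rot":[0,0,0],"fingers":0},{"dp":[0,0,0],"delta_rot":[0,0,0],"fingers":0},{"dp":[0,0,0],"delta_rot":[0,0,0],"fingers":0},{"dp":[0,0,-0.03],"delta_rot":[0,0,0],"fingers":0},{"dp":[0,0,-0.04],"delta_rot":[0,0,0],"fingers":0},{"dp":[0,0,-0.05],"delta_rot":[0,0,0],"fingers":0},{"dp":[0,0,-0.06],"delta_rot":[0,0,0],"fingers":0},{"dp":[0,0,-0.06],"delta_rot":[0,0,0],"fingers":0},{"dp":[0,0,-0.06],"delta_rot":[0,0,0],"fingers":0},{"dp":[0,0,-0.06],"delta_rot":[0,0,0],"fingers":0},{"dp":[0,0,0],"delta_rot":[0,0,0],"fingers":0}]'
python3 - <<'E'
from h import *
togo(.516,.046,.40,85)
for n in('wrist','scene'):
    p,d,m=snap(n,n+'5.png'); w=pts(d,m)
    hs=cv2.cvtColor(p,cv2.COLOR_RGB2HSV)
    b=(w[...,0]>.38)&(w[...,0]<.66)&(w[...,1]>-.07)&(w[...,1]<.2)
    k=(hs[...,1]<60)&(hs[...,2]>150)&(abs(w[...,2]-.164)<.01)&b
    q=w[k]
    if len(q)>9: print(n,'T',len(q),np.median(q,0),cv2.minAreaRect((q[:,:2]*1000).astype(np.float32)))
    g=(hs[...,0]>70)&(hs[...,0]<95)&(hs[...,1]>50)&b&(w[...,2]>.109)&(w[...,2]<.2)
    q=w[g]
    A=np.c_[q[:,:2]-[.519,.08],np.ones(len(q))]; print('hatch plane',len(q),np.linalg.lstsq(A,q[:,2],rcond=None)[0])
E
```

```text
t: 19.2
tcp_pos: [0.5181, 0.047, 0.3939]
tool_rot: [0.737, 0.676, 0.005, 0.005]
force: [0.6, -0.5, 0.1]
finger_gap: 0.5
gripper_force: 0.0
t 19.2 tcp [0.5181 0.047  0.3939] yaw 85.11 zaxis [ 0.013 -0.001 -1.   ] F [ 0.6 -0.5  0.1] gap 0.5 q6 -0.04
dp total [-0.0023 -0.0039 -0.0123] rot z total 0.0003
wrist T 2019 [0.5149466  0.04972677 0.16570834] ((514.4080810546875, 45.6444206237793), (93.91141510009766, 15.35759449005127), 85.14293670654297)
hatch plane 34614 [-9.40619862e-05 -8.45083347e-03  1.16705857e-01]
scene T 546 [0.51675388 0.04844749 0.16560615] ((514.7891845703125, 45.472137451171875), (93.68394470214844, 16.43705177307129), 85.3697280883789)
hatch plane 8605 [-0.00250808 -0.00863105  0.11699114]
```

View pics/scene5.png

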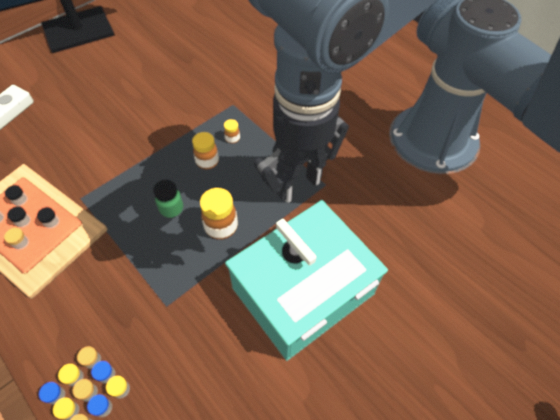

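The hatch is shut, with the T-bar at (296,242) square to the hinge and the jars undisturbed. The plane slope reads about 0.0085 against a limit of 0.012, so I'll wait a moment and measure again with the bench plane as reference.

```bash
python3 -m crank '[{"dp":[0,0,0],"delta_rot":[0,0,0],"fingers":0},{"dp":[0,0,0],"delta_rot":[0,0,0],"fingers":0},{"dp":[0,0,0],"delta_rot":[0,0,0],"fingers":0},{"dp":[0,0,0],"delta_rot":[0,0,0],"fingers":0},{"dp":[0,0,0],"delta_rot":[0,0,0],"fingers":0},{"dp":[0,0,0],"delta_rot":[0,0,0],"fingers":0},{"dp":[0,0,0],"delta_rot":[0,0,0],"fingers":0},{"dp":[0,0,0],"delta_rot":[0,0,0],"fingers":0},{"dp":[0,0,0],"delta_rot":[0,0,0],"fingers":0},{"dp":[0,0,0],"delta_rot":[0,0,0],"fingers":0},{"dp":[0,0,0],"delta_rot":[0,0,0],"fingers":0},{"dp":[0,0,0],"delta_rot":[0,0,0],"fingers":0}]'
python3 - <<'E'
from h import *
def fit(q):
    for _ in range(4):
        A=np.c_[q[:,:2]-[.519,.08],np.ones(len(q))]; c=np.linalg.lstsq(A,q[:,2],rcond=None)[0]; r=q[:,2]-A@c; q=q[abs(r)<2.5*r.std()]
    return len(q),np.round(c,5)
for n in('wrist','scene'):
  for old in (1,0):
    m=manip.camera_model(n)
    if old and n=='wrist': continue
    if old: p=cv2.imread('pics/scene4.png')[:,:,::-1].copy(); d=np.load('pics/scene4.png.npy')
    else: p,d,m=snap(n,n+'6.png')
    w=pts(d,m)
    hs=cv2.cvtColor(p,cv2.COLOR_RGB2HSV)
    b=(w[...,0]>.38)&(w[...,0]<.66)&(w[...,1]>-.07)&(w[...,1]<.2)
    g=(hs[...,0]>70)&(hs[...,0]<95)&(hs[...,1]>50)&b&(w[...,2]>.109)&(w[...,2]<.14)
    g=cv2.erode(g.astype(np.uint8),np.ones((5,5)))>0
    print(n,old,'hatch',fit(w[g]),'bench',fit(w[(abs(w[...,2])<.006)&(abs(w[...,0]-.519)<.35)&(abs(w[...,1]-.08)<.35)]))
E
```

```text
t: 20.3
tcp_pos: [0.5155, 0.0464, 0.3877]
tool_rot: [0.737, 0.676, 0.0, 0.0]
force: [-0.2, -0.6, -0.1]
finger_gap: 0.502
gripper_force: 0.0
wrist 0 hatch (28730, array([-0.00016, -0.00775,  0.1167 ])) bench (120839, array([ 0.00035, -0.00309,  0.00018]))
scene 1 hatch (5621, array([-0.00278, -0.02869,  0.11903])) bench (74108, array([-0.00154, -0.00196,  0.00081]))
scene 0 hatch (5750, array([-0.00109, -0.00686,  0.11707])) bench (74221, array([-0.00139, -0.00178,  0.00078]))
```

Corrected for the bench tilt, the hatch angle is about 0.005 rad and the handle is at about 1.57 rad. Both are within limits, so I'll hand in.

```bash
python3 -c "
from station import manip
print(manip.sign_off())"
```

```text
the job is handed in; nothing more can be done
None
```

I handed the job in at about 20 s with the canister upright in the box, the hatch drawn tight (about 0.005 rad), the T-handle home at about 1.57 rad and both jars left alone; the judge returned no verdict.

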